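# Refit the coolant filter of the wet glass grinder

### The arm

A 7-joint arm with a two-finger parallel gripper is mounted at the origin on a cart in front of the work surface, level with it; the furniture and walls round the work are solid. World frame = base frame: x ahead of the robot, y to its left, z up, the work surface at z = 0. Lengths are in mm, angles in rad, forces in N, time in s.
With the tool pointing down it reaches from about 400 to 875 mm from the base axis. Payload 4.4 kg.
Tool frame: the origin (TCP) lies between the finger pads; the fingertips stand ctrl.tcp_to_tips ahead of it and the grasp point (between the pads) lies 3 mm ahead of it (ctrl.tcp_to_tips is the distance from the TCP to the fingertips, in mm); z points along the fingers, y is the line along which they close (so a half turn about z gives the same grasp; the last joint's range is limited). The gripper opens to 85 mm and grips with 20 to 120 N. Pads are 22 mm wide; open, the fingers measure 114 mm over their backs; the gripper's body (76 mm by 85 mm) begins 54 mm behind the grasp point. The pads swing forward as they close: fully open they stand 13 mm farther back than shut.
Start: joints at [-1.183, 0.628, 0.038, 1.517, -0.027, 0.996, -0.02], TCP at [284.93, 584.237, 253.313] pointing down, gripper open.
Joint ranges: [-3.06, 3.06], [-0.37, 2.12], [-1.25, 1.32], [0.18, 2.47], [-1.1, 4.24], [0.23, 1.98], [-2.94, 2.94]. Speed limits (rad/s): [2.57, 2.57, 3.14, 3.14, 3.14, 3.14, 3.14].

### API

Orientations are given as a rotation vector (axis times angle).
In Python, from bench import ctrl, viewer, order gives the robot as it stands.
- The arm moves only by the tool send_rows, never from a script. Its argument "steps" is text: rows parted by semicolons, each of 7 numbers parted by spaces: the turn, a rotation vector about the tool's x, y, z in degrees, then the shift along the tool's x, y, z in mm, then the gripper command: -1 is shut, 1 is fully open, values between are in proportion. In form: wx wy wz dx dy dz hand; .... A call has 1 to 8 rows; each row is the pose to reach, as a shift and turn from the pose commanded when the call began, along the tool's axes at that moment; what a row does not reach only later rows make up. A row lasts 1/8 s, in which the tool goes at most 62.5 mm and 10.7 degrees, less where a joint would pass 70% of its speed; a pose out of reach is approached as far as the arm can. A call with a gripper value outside its range is refused whole. The fingers move at their own pace and stop on an object; the grip force is fixed at half the most. Time passes only in rows, so rows that repeat a pose let the fingers close. It gives the time, the measured TCP pose, the force, the opening and the grip force at its end, in the units of the state.
- ctrl.state(): the state, without advancing time (a new reading comes with each control period).
- viewer.grab_frame(name): name is "side" or "top" or "wrist"; returns a dict with "frame" (400x640x3 uint8, red, green, blue), "camera_matrix" (3x3 intrinsics, pixels), "D" ([k1, k2, p1, p2, k3] as OpenCV has them; the pictures are not rectified), "R" (3x3) and "t" (3): a world point X has camera coordinates R X + t. Camera axes: x right, y down, z forward; pixel columns grow to the right and rows downward; lengths in mm; the calibration is good to about 2 mm. A picture is of the moment at which its call begins. There is no depth.
- order.close_job(): hands the job in; it is judged then, once.
The state is a dict: "time_s": time; "joint_positions": joint angles; "qvel": joint speeds; "joint_efforts": joint torques, N m; "ee_pos": TCP position; "ee_rot": TCP orientation; "wrist_force": force on the tool from outside, world axes, zero at the start; "torque": the same for the moment, N m; "gripper_width": finger opening in mm; "finger_force": force on a finger pad.
Only numpy, scipy, OpenCV 4.12 (cv2) and the standard library are available. Lean on these libraries where they do the work, as an engineer would, in place of code of your own. Each camera call takes 0.05 s, during which the arm holds its last target. There are 200 camera calls.

### The job

Refit the rinsed filter insert in the glass grinder's filter pot: set it in upright, feel for the two slots in the pot's ring with the lugs, press it down gently against the spring, turn it clockwise not quite a quarter turn (75 degrees) and let it spring up into its lock, so that it stays in when you let go. Keep a light hand, never forcing the insert against the pot with more than about 60 N, and leave the tape roll, the tub of dark red glass and the glue bottle where they are.

Things in the scene. Friction and masses are not known exactly. Their poses are not given: they have to be found in the camera images.
- filter_mid (a point): Middle of the filter insert: on its axis, 53 mm above its foot and below its top. z = its axis (up), x along its grip bar. Grey plastic piece with white pleated element and black bar, 0.16 to 0.25 kg, upright on the bench. Foot up: element, 40 mm across, to 23 mm; cone to 38 mm; plug, 48 mm across, to 68 mm; flange, 72 mm across, 68 to 76 mm; grip bar to 106 mm. Same if turned half a turn.
- filter_bar (a point): Middle of the insert's grip bar, 38 mm above filter_mid; x along the bar. The bar stands on the flange, 58 mm long, 14 mm thick, 30 mm high: grasp across it from above. The flange top is 15 mm below this point.
- filter_lug (a point): Outer end of one of the insert's two equal lugs, 31 mm from the axis, on opposite sides of the plug, in line with the grip bar. Each is 20 degrees wide and reaches from 50 to 56 mm above the insert's foot (this point: 53 mm), 7 mm out of the plug.
- pot_mouth (a point): Centre of the filter pot's top face, 88 mm above the bench; z up, x towards the grinder behind. Round aluminium pot, 88 mm across, bore 51.2 mm, fixed. Its knurled top ring has two opposite slots for the lugs, 26 degrees wide (29 at the top edge), roughly along this frame's +y and -y; the ring was screwed on by hand and stands up to 0.5 rad off either way. It does not turn in use.
- pot_spring (a point): Fixed point on the pot's axis, 48 mm below its top face, where the foot of the insert meets the spring plate (lugs then 2 mm above the ring). The plate pushes up with 3.3 N here and 0.35 N more for each mm further down. Off the slots the lugs stop on top of the ring, 2 mm further down; in the slots the insert goes 20 mm further down, until its flange meets the ring.
- pot_lock (a point): Fixed point on the pot's axis, 8 mm below its top face: where filter_mid stands when locked. To lock: lugs in the slots, press filter_mid 4 mm (at most 7 mm) below this point, so that the lugs are under the lip; turn clockwise seen from above (the other way is blocked) 75 degrees from the slots' middle, let up. From 66 degrees to the stop at 84 the spring lifts the lugs into pockets in the lip.
- tank_edge (a point): Middle of the front top edge of the tank of the wet glass grinder that carries the pot, 70 mm above the bench, 49 mm behind the pot's axis. The tank is 252 mm deep, 237 mm wide, 75 mm high; its drum, 146 mm behind this edge, is 109 mm high; a clear splash screen, 170 mm high, stands at its back. All fixed.
- tape_roll: Roll of masking tape, 111 mm across, 25 mm high, lying flat near the pot; origin under its middle. A bystander.
- red_tub: Clear tub of dark red glass pieces, 118 x 172 x 73 mm; origin under its middle. A bystander.
- glue_bottle: Glue bottle, 59 mm across, 152 mm high, standing on the right; origin under its middle. A bystander.
Not all that is in view belongs to the job. What is shaped like the part that bears filter_mid but yellow is not meant.

How it is judged (in metres and radians):
On the way:
1. the insert is pressed into the pot against its spring until its lugs are under the lip of the ring (z of filter_mid in the frame of pot_mouth below -0.0112 m and horizontal distance between filter_mid and pot_mouth below 0.005 m), for 0.05 s.
At the end, for the whole second after the job is handed in: The filter insert is locked in the pot and at rest: upright within 7 degrees, its axis within 4 mm of the pot's, its middle 6 to 10 mm below the pot's top face (the locked height is 8 mm; not turned far enough it sits at 12 mm, unlocked it springs out to 5 mm above) (z of filter_mid in the frame of pot_mouth between -0.01 and -0.006 m and horizontal distance between filter_mid and pot_mouth below 0.004 m and angle between filter_mid's own z axis and vertical below 0.12 rad and linear speed of filter below 0.02 m/s); the robot touches nothing.
It fails at once if the insert and the pot press on one another with more than 60 N (contact force between filter and grinder above 60 N).
It fails at once if the tape roll is moved more than 30 mm (distance of tape_roll from where it was at the start of the episode above 0.03 m).
It fails at once if the tub of dark red glass is moved more than 30 mm (distance of red_tub from where it was at the start of the episode above 0.03 m).
It fails at once if the glue bottle is moved more than 30 mm (distance of glue_bottle from where it was at the start of the episode above 0.03 m).
It also fails if it takes over 72 s, if anything falls off the work surface, if the arm or the gripper's body presses on something with over 40 N, if the wrist force passes 120 N, or if a joint passes its speed limit or range.

## Working session

There is one attempt and no reset: what is moved stays moved. The work goes in short steps, Python scripts to look and compute and a tool call to move; the robot and the scene stay as the last step left them, time stands still between calls to the robot, and variables do not carry over. Pictures are saved under pics/ and viewed, at most 10 in all, crops included, and the job is handed in when it is done.

Besides the shell and the picture viewer there is one more tool, called as name(argument=value, ...) on one line, values as JSON. send_rows: Moves the arm, as the interface text tells. Its arguments: {"type":"object","properties":{"steps":{"type":"string"}},"required":["steps"]}

```bash
mkdir -p pics; ls
cat > h.py <<'E'
import numpy as np, cv2, json, pickle
from bench import ctrl, viewer, order
def grab(n,save=None):
    f=viewer.grab_frame(n); pickle.dump(f,open(f'pics/{n}.pkl','wb'))
    if save: cv2.imwrite(f'pics/{save}.png',f['frame'][:,:,::-1])
    return f
def load(n): return pickle.load(open(f'pics/{n}.pkl','rb'))
def ray(f,uv):
    K=np.array(f['camera_matrix'],float);D=np.array(f['D'],float);R=np.array(f['R']);t=np.array(f['t']).ravel()
    p=cv2.undistortPoints(np.array([[uv]],float),K,D).ravel()
    return -R.T@t, R.T@np.array([p[0],p[1],1])
def at_z(f,uv,z):
    c,d=ray(f,uv); return c+d*(z-c[2])/d[2]
def proj(f,X):
    r=cv2.Rodrigues(np.array(f['R'],float))[0]
    return cv2.projectPoints(np.array(X,float).reshape(-1,3),r,np.array(f['t'],float).ravel(),np.array(f['camera_matrix'],float),np.array(f['D'],float))[0].reshape(-1,2)
E
python3 - <<'E'
from h import *
for n in ("side","top"):
    f=grab(n); im=f['frame'][:,:,::-1]
    cv2.imwrite(f'pics/{n}0.png',cv2.resize(im,(800,500),interpolation=cv2.INTER_CUBIC)); print(n,(-np.array(f['R']).T@np.array(f['t']).ravel()).round(),np.array(f['camera_matrix'])[0,0])
s=ctrl.state(); print(s, ctrl.tcp_to_tips)
E
```

```text
pics
side [  356. -1341.   965.] 449.46803790288493
top [ 397.  -66. 1652.] 520.4428322163626
{'time_s': 0.1, 'joint_positions': array([-1.18282919,  0.62926287,  0.03844944,  1.51830557, -0.02699267,
        0.99631322, -0.01998407]), 'qvel': array([ 0.00142044, -0.00205112, -0.00039959, -0.00099733, -0.00020761,
       -0.00081277, -0.00133174]), 'joint_efforts': array([ 2.53740836e-03, -5.64530146e+01,  1.23026714e+00, -1.93969345e+01,
        1.12663832e-02,  5.47243064e-03, -2.29420387e-06]), 'ee_pos': array([284.6676968 , 583.7399615 , 252.46310962]), 'ee_rot': array([-7.06569286e-01, -3.06072343e+00,  2.71975117e-03]), 'wrist_force': array([-0.17858993,  0.4187449 ,  0.27906729]), 'torque': array([ 0.00430773, -0.03906874,  0.00725863]), 'finger_force': 0.0, 'gripper_width': 85.60245306296463} 22.0
```

View pics/top0.png

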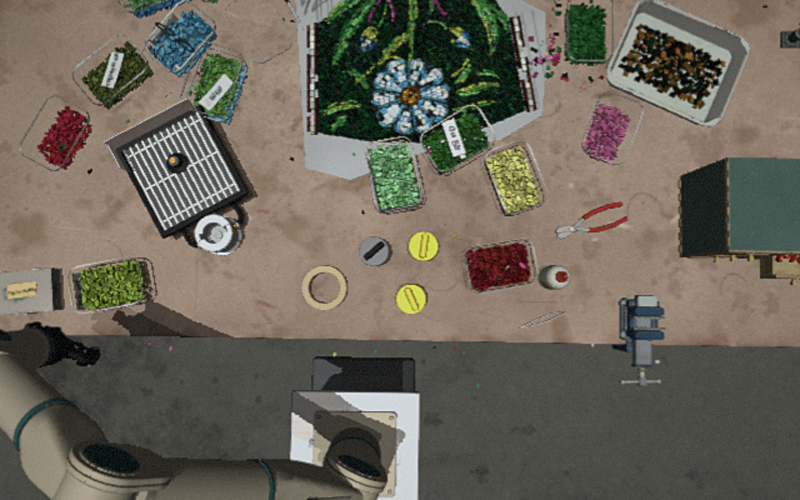

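View pics/side0.png

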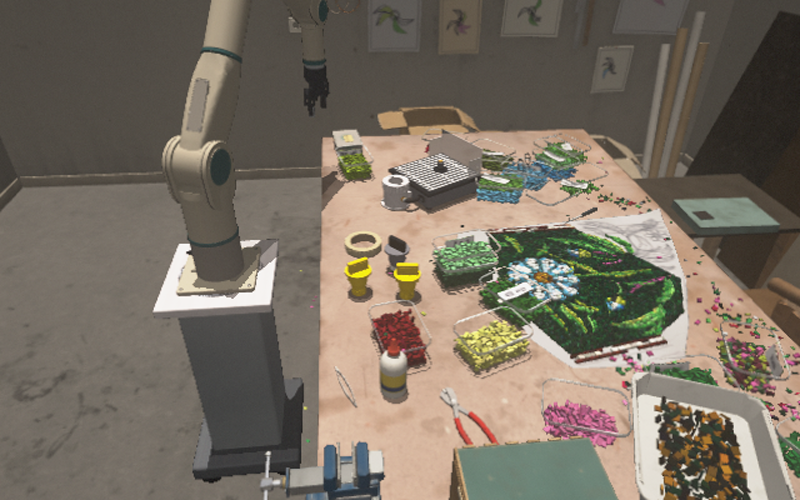

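Top view: the grey insert is at about (374,251), the pot at (218,233) and the tape at (325,288). The yellow look-alikes are at (424,246) and (411,299). Next I'll enlarge the insert and the pot.

Run:
```python
from h import *
f=load('top');im=f['frame'][:,:,::-1]
a=cv2.resize(im[180:220,280:320],(400,400),interpolation=cv2.INTER_CUBIC)
b=cv2.resize(im[165:205,155:195],(400,400),interpolation=cv2.INTER_CUBIC)
cv2.imwrite('pics/c1.png',np.hstack([a,b]))
print(at_z(f,(299,201),106),at_z(f,(174,187),88),at_z(f,(260,230),25))
```

```text
[492.9325381 -40.3785403 106.       ] [529.05249744 335.31582528  88.        ] [405.15516259  80.57799695  25.        ]
```

View pics/c1.png

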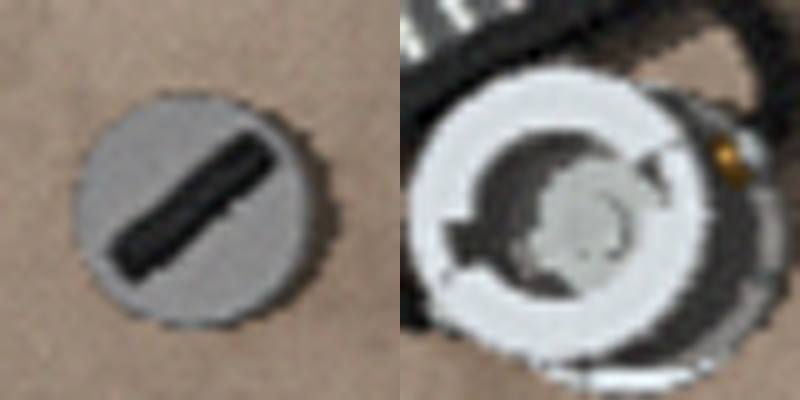

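```bash
cat >> h.py <<'E'
from scipy.spatial.transform import Rotation as Ro
def rot(a): # tool down, tool y at world angle a (deg)
    a=np.radians(a); y=np.array([np.cos(a),np.sin(a),0]); z=np.array([0,0,-1.]); return np.c_[np.cross(y,z),y,z]
def plan(x,y,z,a):
    s=ctrl.state(); R=Ro.from_rotvec(s['ee_rot']).as_matrix(); p=np.array(s['ee_pos'])
    w=Ro.from_matrix(R.T@rot(a)).as_rotvec(degrees=True); d=R.T@(np.array([x,y,z])-p)
    print('tool y ang',np.degrees(np.arctan2(R[1,1],R[0,1])).round(1),'rv',w.round(2),'d',d.round(1),'j',np.round(s['joint_positions'],2),'t',s['time_s'])
E
python3 - <<'E'
from h import *
f=load('top')
c=lambda x,y,ox,oy:((x+.5)/10-.5+ox,(y+.5)/10-.5+oy)
fl=at_z(f,c(192,209,280,180),76); e1=at_z(f,c(125,262,280,180),106); e2=at_z(f,c(263,150,280,180),106)
print('flange',fl,'bar mid',(e1+e2)/2,np.linalg.norm(e1-e2),'ang',np.degrees(np.arctan2(*(e2-e1)[1::-1])))
p=at_z(f,c(155,213,155,165),88); s1=at_z(f,c(65,242,155,165),88); s2=at_z(f,c(252,172,155,165),88)
print('pot',p,'slot ang',np.degrees(np.arctan2(*(s1-s2)[1::-1])),s1,s2)
plan(440,-40,290,np.degrees(np.arctan2(*(e2-e1)[1::-1]))+90)
E
```

```text
flange [496.44424826 -39.08979437  76.        ] bar mid [495.47990959 -40.19911223 106.        ] 52.889045158680766 ang -49.76290027115325
pot [532.28266707 347.20204365  88.        ] slot ang 111.95336982181658 [523.0415907  373.67719724  88.        ] [545.19371912 318.72002389  88.        ]
tool y ang 64.0 rv [-1.000e-01  2.000e-02  2.376e+01] d [-413.  -492.6  -36.7] j [-1.18  0.63  0.04  1.52 -0.03  1.   -0.02] t 0.1
```

Run:
```python
from h import *
plan(500,330,300,40.2)
```

```text
tool y ang 64.0 rv [-1.00e-01  2.00e-02  2.38e+01] d [-304.8 -133.8  -47.3] j [-1.18  0.63  0.04  1.52 -0.03  1.   -0.02] t 0.1
```

send_rows(steps="0 0 4 -51 -22 -20 1; 0 0 8 -102 -45 -47 1; 0 0 12 -152 -67 -47 1; 0 0 16 -203 -89 -47 1; 0 0 20 -254 -112 -47 1; 0 0 23.8 -305 -134 -47 1; 0 0 23.8 -305 -134 -47 1; 0 0 23.8 -305 -134 -47 1")

```text
time_s: 1.1
ee_pos: [499.7, 330.5, 299.9]
ee_rot: [-1.322, -2.848, 0.0]
wrist_force: [-0.4, 1.1, 0.2]
gripper_width: 85.6
finger_force: 0.0
```

Run:
```python
from h import *
f=grab('wrist');im=f['frame'][:,:,::-1]
cv2.imwrite('pics/w1.png',cv2.resize(im,(800,500))); print(-np.array(f['R']).T@np.array(f['t']).ravel()); print(f['R'])
plan(440,-40,290,40.2)
```

```text
[454.53319652 385.17516961 419.85609452]
[[ 0.76427772  0.64488504 -0.00168943]
 [ 0.61954502 -0.73351409  0.27950141]
 [ 0.17900705 -0.21466338 -0.9601438 ]]
tool y ang 40.3 rv [-0.04 -0.08  0.12] d [-244.9 -285.4    9.8] j [-0.74  0.51  0.17  1.61 -0.1   1.03  0.16] t 1.15
```

View pics/w1.png

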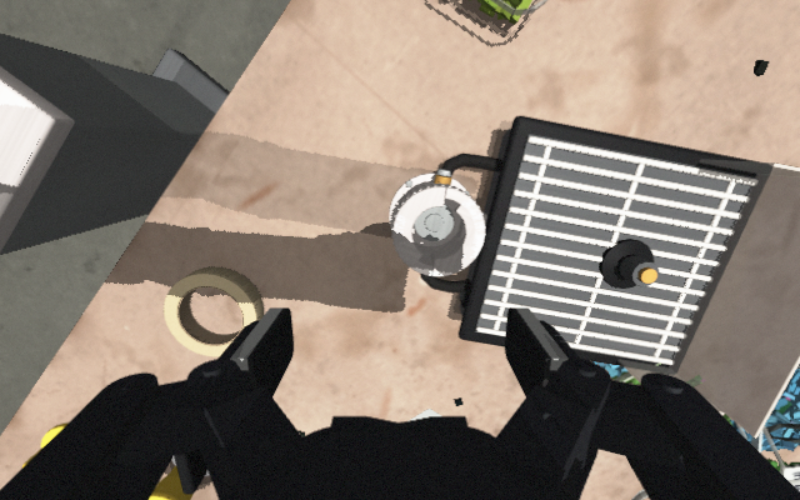

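The pot shows at about (437,225) in the scaled wrist picture. I'll crop it and mark the slots.

Run:
```python
from h import *
f=load('wrist');im=f['frame'][:,:,::-1]
cv2.imwrite('pics/w1c.png',cv2.resize(im[130:230,300:400],(600,600),interpolation=cv2.INTER_CUBIC))
```

```text
(no output)
```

View pics/w1c.png

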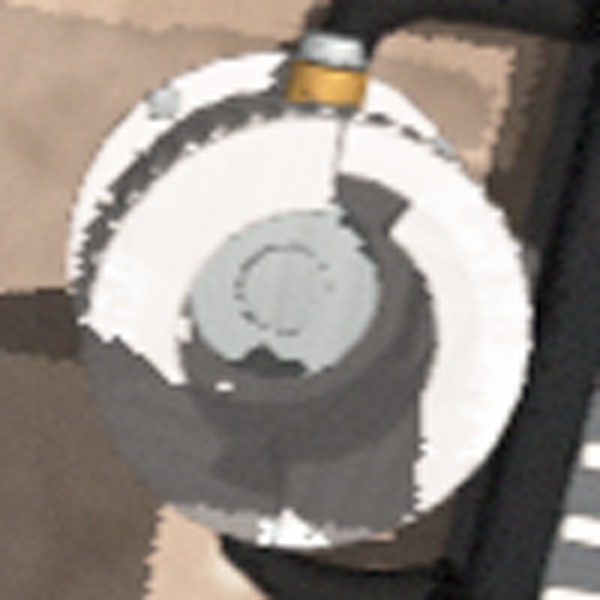

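Run:
```python
from h import *
f=load('wrist')
c=lambda x,y:((x+.5)/6-.5+300,(y+.5)/6-.5+130)
q=lambda x,y: at_z(f,c(x,y),88)
pts=np.array([q(*p) for p in [(85,310),(532,310),(300,112),(300,548),(190,150),(500,450)]])
A=np.c_[2*pts[:,:2],np.ones(len(pts))];b=(pts[:,:2]**2).sum(1);s=np.linalg.lstsq(A,b,rcond=None)[0]
P=s[:2];print('wrist pot',P,np.sqrt(s[2]+P@P))
for p in [(337,177),(410,205),(215,483),(285,505),(372,192),(247,494)]:
    d=q(*p)[:2]-P; print(np.degrees(np.arctan2(d[1],d[0])),np.linalg.norm(d))
d=(q(372,192)-q(247,494))[:2];print('slot line',np.degrees(np.arctan2(d[1],d[0])))
# tank front edge direction from pixels in 800x500 view
t=load('top')
a=at_z(f,(518*.8,120*.8),75);b=at_z(f,(463*.8,335*.8),75);print('edge',a,b,np.degrees(np.arctan2(*(a-b)[1::-1])))
# overlay
im=cv2.resize(f['frame'][130:230,300:400,::-1],(600,600),interpolation=cv2.INTER_CUBIC)
im2=cv2.resize(t['frame'][165:205,155:195,::-1],(600,600),interpolation=cv2.INTER_CUBIC)
def dr(im,f,P,ang,ox,oy,k):
    th=np.radians(np.arange(0,361,4))
    X=[np.c_[P[0]+r*np.cos(th),P[1]+r*np.sin(th),88+0*th] for r in (25.6,44)]
    for sgn in (0,180):
      for h in (-14.5,14.5):
        u=np.radians(ang+sgn+h);X.append(np.array([[P[0]+r*np.cos(u),P[1]+r*np.sin(u),88] for r in (25,33)]))
    for x in X:
        z=(proj(f,x)-[ox,oy]+.5)*k-.5; cv2.polylines(im,[z.round().astype(int)],False,(0,0,255),1)
ang=np.degrees(np.arctan2(d[1],d[0]))
dr(im,f,P,ang,300,130,6); dr(im2,t,P,ang,155,165,15)
cv2.imwrite('pics/ov.png',cv2.resize(np.hstack([im,im2]),(800,400),interpolation=cv2.INTER_AREA))
```

```text
wrist pot [535.79738387 347.1966708 ] 44.46624214755543
122.54643636321875 32.353789959110856
95.28253246369161 32.483870879549954
-81.0756715287486 35.061134426281484
-56.23373829365419 34.898613900604346
109.26854894224495 31.224290227035894
-69.66612265902307 34.363189738387774
slot line 109.82670623048605
edge [523.51594469 469.37426642  75.        ] [634.17685683 278.28393734  75.        ] 120.07524501947947
```

View pics/ov.png

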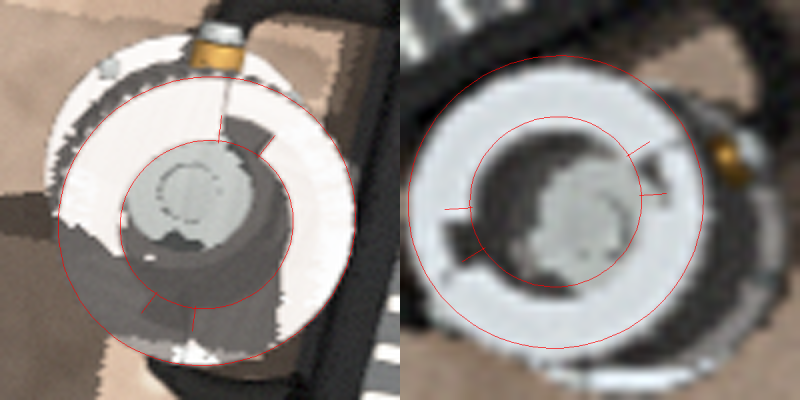

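Each camera puts the pot within about 2 mm: top gives (532,347), wrist gives (536,347). The slot axis is at about 110°. Now I'll look at the insert from directly above, in the same way.

send_rows(steps="0 0 0 -40 -35 0 1; 0 0 0 -80 -69 0 1; 0 0 0 -120 -104 0 1; 0 0 0 -160 -138 0 1; 0 0 0 -200 -173 0 1; 0 0 0 -240 -208 0 1; 0 0 0 -280 -242 0 1; 0 0 0 -280 -242 0 1")

```text
time_s: 2.15
ee_pos: [495.9, -43.1, 300.5]
ee_rot: [1.329, 2.845, -0.002]
wrist_force: [0.3, 0.3, -0.2]
gripper_width: 85.4
finger_force: 0.0
```

Run:
```python
from h import *
f=grab('wrist');print(proj(f,[496,-40,76]))
u,v=proj(f,[496,-40,76])[0].round().astype(int); u0,v0=u-50,v-50; print(u0,v0)
cv2.imwrite('pics/w2c.png',cv2.resize(f['frame'][v0:v0+100,u0:u0+100,::-1],(600,600),interpolation=cv2.INTER_CUBIC))
```

```text
[[320.56960991 172.88508248]]
271 123
```

View pics/w2c.png

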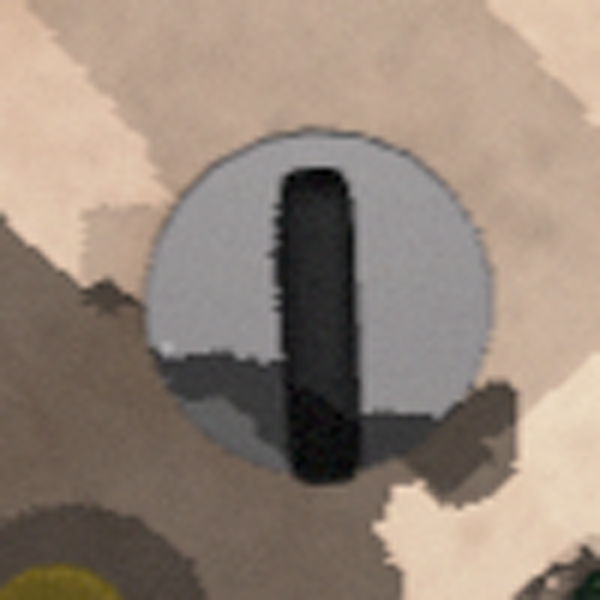

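The flange is centred at crop (320,302). The bar runs from (316,170) to (325,482), nearly vertical, so the alignment is good.

Run:
```python
from h import *
f=load('wrist')
c=lambda x,y:((x+.5)/6-.5+271,(y+.5)/6-.5+123)
print('flange',at_z(f,c(320,302),76)); a=at_z(f,c(316,170),106);b=at_z(f,c(325,482),106)
d=a-b;g=np.degrees(np.arctan2(d[1],d[0]));print((a+b)/2,np.linalg.norm(d),g)
F=at_z(f,c(320,302),76); plan(F[0],F[1],88,g-90)
```

```text
flange [499.14548616 -37.42330331  76.        ]
[498.43347106 -37.09092047 106.        ] 59.11187793238662 131.7585991773744
tool y ang 40.1 rv [ 0.02 -0.02 -1.63] d [ -0.    4.  212.3] j [-0.15  0.36  0.24  1.88 -0.11  0.92  0.84] t 2.2
```

send_rows(steps="0 0 -1.6 0 4 50 1; 0 0 -1.6 0 4 100 1; 0 0 -1.6 0 4 140 1; 0 0 -1.6 0 4 170 1; 0 0 -1.6 0 4 190 1; 0 0 -1.6 0 4 198 1; 0 0 -1.6 0 4 198 1; 0 0 -1.6 0 4 198 0")

```text
time_s: 3.2
ee_pos: [499.9, -36.8, 103.1]
ee_rot: [1.281, 2.867, 0.001]
wrist_force: [-0.8, 0.4, -0.8]
gripper_width: 69.8
finger_force: 0.0
```

send_rows(steps="0 0 0 0 0 0 -1; 0 0 0 0 0 0 -1; 0 0 0 0 0 0 -1; 0 0 0 0 0 0 -1; 0 0 0 0 0 0 -1; 0 0 0 0 0 0 -1; 0 0 0 0 0 0 -1; 0 0 0 0 0 0 -1")

```text
time_s: 4.2
ee_pos: [499.4, -37.5, 102.6]
ee_rot: [1.283, 2.867, 0.0]
wrist_force: [-0.2, 0.6, 5.3]
gripper_width: 13.2
finger_force: 58.9
```

send_rows(steps="0 0 0 0 0 -30 -1; 0 0 0 0 0 -70 -1; 0 0 0 0 0 -110 -1; 0 0 0 0 0 -140 -1; 0 0 0 0 0 -140 -1")

```text
time_s: 4.82
ee_pos: [500.3, -37.5, 243.7]
ee_rot: [1.281, 2.864, 0.003]
wrist_force: [0.0, 0.5, -2.1]
gripper_width: 12.8
finger_force: 59.2
```

Run:
```python
from h import *
s=ctrl.state();print(s['ee_pos'],s['wrist_force'],s['torque'],s['gripper_width']); plan(535.7,347.6,215,20.5)
```

```text
[500.33688908 -37.46905474 243.73803345] [ 0.00756331  0.51699556 -2.12043999] [-0.01903139 -0.02406892  0.00694538] 12.807288348741025
tool y ang 41.8 rv [ 0.2   0.12 21.31] d [263.5 283.   28.9] j [-0.14  0.44  0.22  1.94 -0.13  0.77  0.89] t 4.825
```

send_rows(steps="0 0 3 37 40 0 -1; 0 0 6 75 81 0 -1; 0 0 9 113 121 0 -1; 0 0 12 150 161 0 -1; 0 0 15 188 202 0 -1; 0 0 18 226 242 0 -1; 0.1 0.1 21.3 263 283 15 -1; 0.2 0.1 21.3 263.5 283 29 -1")

```text
time_s: 5.82
ee_pos: [531.8, 354.0, 209.6]
ee_rot: [-1.776, -2.583, 0.005]
wrist_force: [-1.1, -0.5, -1.8]
gripper_width: 12.9
finger_force: 59.4
```

send_rows(steps="0 0 0 0 0 0 -1; 0 0 0 0 0 0 -1")

```text
time_s: 6.08
ee_pos: [535.0, 345.5, 212.8]
ee_rot: [-1.793, -2.577, 0.007]
wrist_force: [0.2, -0.3, -2.3]
gripper_width: 13.2
finger_force: 59.3
```

Run:
```python
from h import *
plan(535.7,347.6,180,20.5)
for n in('top','side'): 
    f=grab(n); 
    u,v=proj(f,[535.7,347.6,120])[0].round().astype(int); print(n,u,v)
    w=25 if n=='top' else 30
    cv2.imwrite(f'pics/{n}3.png',cv2.resize(f['frame'][max(v-w,0):v+w,u-w:u+w,::-1],(400,400),interpolation=cv2.INTER_CUBIC))
cv2.imwrite('pics/b3.png',np.hstack([cv2.imread('pics/top3.png'),cv2.imread('pics/side3.png')]))
```

```text
tool y ang 20.4 rv [-0.28  0.02 -0.14] d [ 1.7  1.6 32.8] j [-0.8   0.67  0.3   1.6  -0.24  0.91 -0.05] t 6.075
top 167 184
side 315 137
```

View pics/b3.png

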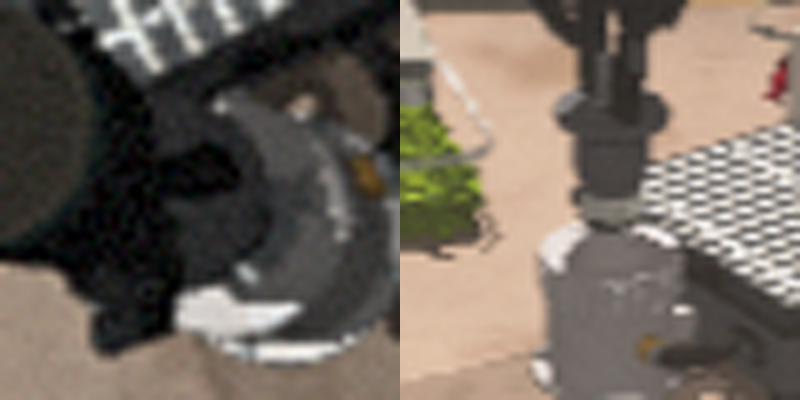

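Side view: the insert (x≈612) stands over the pot (x≈614). I'll lower the element into the bore while watching the forces.

send_rows(steps="-0.3 0 0 1.7 1.6 8 -1; -0.3 0 0 1.7 1.6 16 -1; -0.3 0 0 1.7 1.6 24 -1; -0.3 0 0 1.7 1.6 32 -1; -0.3 0 0 1.7 1.6 36 -1; -0.3 0 0 1.7 1.6 40 -1; -0.3 0 0 1.7 1.6 40 -1; -0.3 0 0 1.7 1.6 40 -1")

```text
time_s: 7.18
ee_pos: [535.5, 349.9, 173.5]
ee_rot: [1.791, 2.581, 0.004]
wrist_force: [-0.6, -0.5, -2.2]
gripper_width: 13.1
finger_force: 59.4
```

Run:
```python
from h import *
plan(535.7,347.6,155,20.5)
```

```text
tool y ang 20.5 rv [ 0.11 -0.07 -0.  ] d [-2.2 -0.7 18.5] j [-0.79  0.72  0.29  1.63 -0.26  0.83 -0.04] t 7.175
```

send_rows(steps="0 0 0 -2.2 -0.7 0 -1; 0 0 0 -2.2 -0.7 0 -1; 0 0 0 -2.2 -0.7 4 -1; 0 0 0 -2.2 -0.7 8 -1; 0 0 0 -2.2 -0.7 11 -1; 0 0 0 -2.2 -0.7 13 -1; 0 0 0 -2.2 -0.7 13 -1; 0 0 0 -2.2 -0.7 13 -1")

```text
time_s: 8.18
ee_pos: [535.6, 347.5, 160.4]
ee_rot: [1.791, 2.581, 0.003]
wrist_force: [-0.0, 0.0, -3.0]
gripper_width: 12.8
finger_force: 59.4
```

send_rows(steps="0 0 0 0 0 2 -1; 0 0 0 0 0 4 -1; 0 0 0 0 0 6 -1; 0 0 0 0 0 8 -1; 0 0 0 0 0 9 -1; 0 0 0 0 0 10 -1; 0 0 0 0 0 10 -1; 0 0 0 0 0 10 -1")

```text
time_s: 9.18
ee_pos: [535.5, 347.5, 150.3]
ee_rot: [-1.791, -2.581, -0.003]
wrist_force: [-0.1, -1.4, -1.4]
gripper_width: 12.5
finger_force: 59.4
```

send_rows(steps="0 0 0 -0.9 -0.3 0 -1; 0 0 0 -0.9 -0.3 0 -1; 0 0 0 -0.9 -0.3 1 -1; 0 0 0 -0.9 -0.3 2 -1; 0 0 0 -0.9 -0.3 3 -1; 0 0 0 -0.9 -0.3 4 -1; 0 0 0 -0.9 -0.3 4 -1; 0 0 0 -0.9 -0.3 4 -1")

```text
time_s: 10.18
ee_pos: [535.5, 346.6, 146.3]
ee_rot: [-1.791, -2.581, -0.003]
wrist_force: [0.2, 0.3, -2.5]
gripper_width: 12.5
finger_force: 59.4
```

send_rows(steps="0 0 0 0 0 1 -1; 0 0 0 0 0 2 -1; 0 0 0 0 0 3 -1; 0 0 0 0 0 4 -1; 0 0 0 0 0 5 -1; 0 0 0 0 0 6 -1; 0 0 0 0 0 7 -1; 0 0 0 0 0 7 -1")

```text
time_s: 11.18
ee_pos: [535.6, 346.6, 139.4]
ee_rot: [-1.791, -2.581, -0.003]
wrist_force: [-1.1, -0.5, 1.5]
gripper_width: 13.1
finger_force: 59.9
```

send_rows(steps="0 0 0 0 0 0.7 -1; 0 0 0 0 0 1.4 -1; 0 0 0 0 0 2.1 -1; 0 0 0 0 0 2.8 -1; 0 0 0 0 0 2.8 -1; 0 0 0 0 0 2.8 -1")

```text
time_s: 11.92
ee_pos: [535.6, 346.6, 136.6]
ee_rot: [1.791, 2.581, 0.003]
wrist_force: [-0.6, -0.5, 3.1]
gripper_width: 13.0
finger_force: 60.0
```

The lugs are in the slots, since only the spring force is felt. Pressing on down to the turning depth.

send_rows(steps="0 0 0 0 0 2 -1; 0 0 0 0 0 4 -1; 0 0 0 0 0 6 -1; 0 0 0 0 0 8 -1; 0 0 0 0 0 9.5 -1; 0 0 0 0 0 11 -1; 0 0 0 0 0 12.2 -1; 0 0 0 0 0 12.2 -1")

```text
time_s: 12.92
ee_pos: [535.6, 346.7, 124.6]
ee_rot: [-1.791, -2.581, -0.003]
wrist_force: [-2.1, -1.4, 7.5]
gripper_width: 13.1
finger_force: 60.7
```

Run:
```python
from h import *
s=ctrl.state();print(s['ee_pos'],s['wrist_force'],s['torque'],s['gripper_width']); plan(535.6,346.6,124.3,-54.5)
```

```text
[535.61303733 346.67870819 124.5814515 ] [-2.14822528 -1.36360654  7.52681945] [-0.30802674  0.5886371  -0.02745444] 13.066820340454756
tool y ang 20.5 rv [ 4.0e-02 -1.2e-01  7.5e+01] d [-0.1 -0.   0.3] j [-0.77  0.78  0.26  1.67 -0.28  0.73 -0.02] t 12.925
```

send_rows(steps="0 0 4 0 0 0.2 -1; 0 0 8 0 0 0.2 -1; 0 0 12 0 0 0.2 -1; 0 0 16 0 0 0.2 -1; 0 0 20 0 0 0.2 -1; 0 0 20 0 0 0.2 -1")

```text
time_s: 13.68
ee_pos: [536.7, 347.2, 124.9]
ee_rot: [2.212, 2.23, 0.007]
wrist_force: [-0.4, -0.4, 6.8]
gripper_width: 13.0
finger_force: 60.7
```

Run:
```python
from h import *
s=ctrl.state();print(s['torque'],s['wrist_force']); plan(535.6,346.6,124.4,-54.5)
```

```text
[-0.05591862  0.17502203 -0.04587106] [-0.39438028 -0.44343202  6.78208052]
tool y ang 0.5 rv [ 0.13 -0.25 54.97] d [-0.6 -1.1  0.5] j [-0.83  0.79  0.36  1.67 -0.38  0.74 -0.28] t 13.675
```

Turning freely. I'll continue the turn with small corrections.

send_rows(steps="0 0 5 -0.4 -0.6 0.4 -1; 0 0 10 -0.4 -0.6 0.4 -1; 0 0 15 -0.4 -0.6 0.4 -1; 0 0 20 -0.4 -0.6 0.4 -1; 0 0 25 -0.4 -0.6 0.4 -1; 0 0 30 -0.4 -0.6 0.4 -1; 0 0 30 -0.4 -0.6 0.4 -1")

```text
time_s: 14.55
ee_pos: [536.5, 346.6, 124.5]
ee_rot: [2.714, 1.582, 0.008]
wrist_force: [0.3, -0.2, 7.2]
gripper_width: 12.9
finger_force: 60.7
```

Run:
```python
from h import *
s=ctrl.state();print(s['torque'],s['wrist_force']); plan(535.6,346.6,124.4,-54.5)
```

```text
[-0.08018464 -0.01154753 -0.06153473] [ 0.32975479 -0.22539854  7.166515  ]
tool y ang -29.5 rv [ 0.1  -0.27 24.96] d [-0.4 -0.8  0.1] j [-0.91  0.82  0.5   1.67 -0.52  0.78 -0.68] t 14.55
```

send_rows(steps="0 0 5 0 -0.4 0 -1; 0 0 10 0 -0.4 0 -1; 0 0 15 0 -0.4 0 -1; 0 0 20 0 -0.4 0 -1; 0 0 25 0 -0.4 0 -1; 0 0 25 0 -0.4 0 -1; 0 0 25 0 -0.4 0 -1")

```text
time_s: 15.42
ee_pos: [536.2, 346.6, 124.6]
ee_rot: [-2.991, -0.958, -0.008]
wrist_force: [1.2, 0.3, 7.2]
gripper_width: 12.7
finger_force: 60.7
```

Run:
```python
from h import *
s=ctrl.state();print(s['torque'],s['wrist_force']); plan(535.6,346.6,129.6,-54.5)
```

```text
[-0.06180086 -0.04573071 -0.031734  ] [1.15519631 0.27254742 7.1890515 ]
tool y ang -54.5 rv [ 0.05 -0.29 -0.  ] d [-0.5 -0.3 -5.1] j [-0.97  0.85  0.62  1.68 -0.64  0.82 -1.02] t 15.425
```

Let it up by 5 mm to its lock height, then check the force.

send_rows(steps="0 0 0 0 0 -1 -1; 0 0 0 0 0 -2 -1; 0 0 0 0 0 -3 -1; 0 0 0 0 0 -4 -1; 0 0 0 0 0 -4.7 -1; 0 0 0 0 0 -4.7 -1")

```text
time_s: 16.18
ee_pos: [536.2, 346.6, 129.1]
ee_rot: [-2.991, -0.957, -0.008]
wrist_force: [0.7, -0.4, 4.4]
gripper_width: 12.9
finger_force: 60.6
```

send_rows(steps="0 0 0 0 0 -0.5 -1; 0 0 0 0 0 -0.9 -1; 0 0 0 0 0 -0.9 -1; 0 0 0 0 0 -0.9 -1")

```text
time_s: 16.68
ee_pos: [535.8, 346.6, 129.5]
ee_rot: [-2.991, -0.957, -0.006]
wrist_force: [3.0, 1.0, 1.8]
gripper_width: 13.1
finger_force: 60.1
```

send_rows(steps="0 0 0 0 0 0 -0.6; 0 0 0 0 0 0 -0.3; 0 0 0 0 0 0 0; 0 0 0 0 0 0 0; 0 0 0 0 0 0 0; 0 0 0 0 0 0 0")

```text
time_s: 17.42
ee_pos: [534.6, 346.4, 129.3]
ee_rot: [-2.991, -0.957, -0.002]
wrist_force: [0.2, 0.4, 0.5]
gripper_width: 42.7
finger_force: 0.0
```

send_rows(steps="0 0 0 0 0 -15 0; 0 0 0 0 0 -40 0; 0 0 0 0 0 -80 0; 0 0 0 0 0 -130 0; 0 0 0 0 0 -170 0; 0 0 0 0 0 -170 0; 0 0 0 0 0 -170 0; 0 0 0 0 0 -170 0")

```text
time_s: 18.42
ee_pos: [533.7, 346.0, 298.2]
ee_rot: [-2.991, -0.957, 0.001]
wrist_force: [1.0, -0.3, -0.6]
gripper_width: 42.5
finger_force: 0.0
```

Run:
```python
from h import *
f=grab('wrist'); u,v=proj(f,[536,346.8,103])[0].round().astype(int); u0,v0=u-60,max(v-60,0)
a=cv2.resize(f['frame'][v0:v0+120,u0:u0+120,::-1],(400,400),interpolation=cv2.INTER_CUBIC)
f=grab('side'); u,v=proj(f,[536,346.8,90])[0].round().astype(int)
b=cv2.resize(f['frame'][v-30:v+30,u-30:u+30,::-1],(400,400),interpolation=cv2.INTER_CUBIC)
b0=b
for z,c in ((111,(0,0,255)),(88,(0,255,0))): # flange top when locked =80+23=103; bar top 133
    pass
for z in (103,133):
    p=(proj(f,[536,346.8,z])[0]-[u-30,v-30]+.5)*400/60-.5; cv2.drawMarker(b,tuple(p.round().astype(int).tolist()),(0,0,255),cv2.MARKER_CROSS,12)
cv2.imwrite('pics/fin.png',np.hstack([a,b])); print(ctrl.state()['wrist_force'])
```

```text
[0.17101072 0.19652269 0.629352  ]
```

View pics/fin.png

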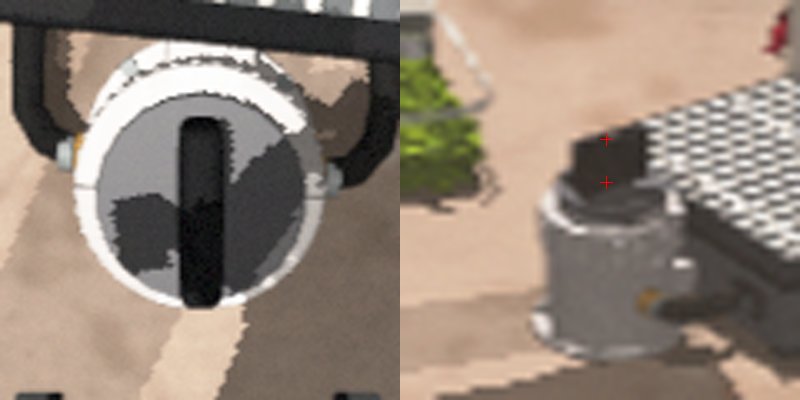

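The insert stays in after release: bar straight at (200,210) in the wrist crop, and at the locked height in the side view. Handing in.

```bash
python3 -c "
from bench import order; print(order.close_job())"
```

```text
the job is handed in; nothing more can be done
None
```

I refitted the filter insert, turned it 75° clockwise and let it spring up to its lock height, where it stayed after I released it; the job is handed in, but no verdict came back.

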